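# Check-weigh a cake carton without rubbing the guide rails

### The job

Check-weigh the cake carton that waits on the loading plate: push it along between the two guide rails until it stands in the middle of the weigh plate, without the carton ever touching either rail, since a rub spoils the weight. Take your hand off it, then press the large print key on the console all the way down and let it come back up. Only push the carton, never lift or tip it; keep off the two small keys and leave everything else where it stands.

Things in the scene. Friction and masses are not known exactly. Their poses are not given: they have to be found in the camera images.
- carton: the carton to weigh: closed, white paperboard, 120 mm long (its x), 90 mm wide (its y), 60 mm high, 0.3 to 0.6 kg. It starts on the loading plate, up to 30 mm off the lane's middle line and turned up to 0.3 rad from it, its +x roughly along the travel; it slides when pushed and stops when the push stops. Origin: centre of its underside
- weigher: the fixed weighing lane. Level deck 60 mm above the table throughout, no steps. Origin on the table under the loading area; x along travel, y to the left of it, z up. Along x (mm): loading plate, open all round, -170 to 120 (280 wide); tongue to 206, weigh plate 210 to 390, outfeed plate to 600 (all 150 wide). Keypad console beside the weigh plate: x 162 to 398, y -188 to -108, no higher than 74
- plate (a point): the middle of the weigh plate, on its top surface (60 mm above the table), on the lane's middle line; axes as the weighing lane's (x along travel, y left, z up). The weigh plate is a separate stainless plate, 180 mm along the lane by 150 mm wide, with a dark seam at each end, flush with its neighbours
- mouth (a point): the point on the deck, on the lane's middle line, 140 mm before the middle of the weigh plate, where the straight part of the rails begins; axes as plate
- rail_left: left guide rail: a 12 mm round steel bar, its centre 30 mm above the deck. Origin and axes as weigher. Straight from x = 160 to 455 mm, inner face 59 mm from the middle line (lane 118 mm wide); upstream it flares to about 80 mm at x = 120 mm. Two posts with clamp knobs stand outside it, up to 50 mm above the deck
- rail_right: right guide rail: the mirror image of the left one, on the console's side; origin and axes coincide with those of weigher
- print_key (a joint): travel of the large print key: 0 up, 0.006 m fully down (springs back; first moves at about 1.5 N, fully down at about 5 N)
- print_key_top (a point): centre of the top of the large round print key, 32 mm across, pressed straight down; 64 mm above the table, last in the row of three keys in the direction of travel. It lies 60 mm beyond and 148 mm to the right of the middle of the weigh plate
- tare_key (a joint): travel of the small tare key, 18 mm across, 52 mm upstream of the print key in the row; not to be pressed. 0 up, 0.006 m down
- zero_key (a joint): travel of the small zero key, 18 mm across, 92 mm upstream of the print key; not to be pressed. 0 up, 0.006 m down
- weighed_carton: a carton already weighed, 85 x 85 x 70 mm high, white paperboard, standing on the outfeed plate some 235 mm beyond the middle of the weigh plate. Leave it alone. Origin: centre of its underside
- sprinkle_jar: a jar, 52 mm across and 85 mm high, on the table near the console's downstream end. Leave it alone. Origin: centre of its underside
- spatula: a spatula 260 mm long lying on the table beside the lane, on the side away from the console. Leave it alone. Origin: under its middle
- tub: an open white tub, 130 mm across and 115 mm high, on the table upstream of the loading plate. Leave it alone. Origin: centre of its underside
- label_roll: a paper label roll, 90 mm across and 50 mm high, on the table upstream of the loading plate. Leave it alone. Origin: centre of its underside
- bench_scraper: a steel bench scraper, 115 x 150 mm, 20 mm high at its handle, flat on the table. Leave it alone. Origin: under its middle
- colour_bottle: a small bottle, 42 mm across and 120 mm high, on the table upstream of the loading plate. Leave it alone. Origin: centre of its underside
There are look-alikes about, which are no part of the job. What is shaped like the carton but pink or red is not meant.

How it is judged:
By the outcome, as a careful person would: the job done as asked, in the order asked, and still so for the second after the job is handed in, with the robot touching nothing.
It also fails if it takes over 72 s, if anything falls off the work surface, if the arm or the gripper's body presses on something with over 40 N, if the wrist force passes 120 N, or if a joint passes its speed limit or range.

### The arm

A 7-joint arm with a two-finger parallel gripper is mounted at the origin on the work surface. World frame = base frame: x ahead of the robot, y to its left, z up, the work surface at z = 0. Lengths are in mm, angles in degrees, forces in N, time in s.
With the tool pointing down it reaches from about 425 to 1025 mm from the base axis. Payload 3.6 kg.
Tool frame: the origin (TCP) lies between the finger pads; the fingertips stand bot.tip_extent ahead of it and the grasp point (between the pads) lies 3 mm ahead of it (bot.tip_extent is the distance from the TCP to the fingertips, in mm); z points along the fingers, y is the direction in which the jaws open and shut (so a half turn about z gives the same grasp; the last joint's range is limited). The gripper opens to 85 mm and grips with 20 to 120 N. Pads are 22 mm wide; open, the fingers measure 114 mm over their backs; the gripper's body (76 mm by 85 mm) begins 54 mm behind the grasp point. The pads swing forward as they close: fully open they stand 13 mm farther back than shut.
Start: joints at [-5.357, 33.873, 2.773, 92.16, -1.908, 54.013, -1.931], TCP at [725.003, 0.004, 253.302] pointing down, gripper open.
Joint ranges: [-153.93, 153.93], [-27.13, 128.08], [-72.61, 78.16], [10.71, 143.7], [-87.88, 267.88], [4.46, 118.87], [-176.78, 176.78]. Speed limits (degrees/s): [147.25, 147.25, 180, 180, 180, 180, 180].

### API

Orientations are given as [roll, pitch, yaw] about the fixed x, y, z axes, in that order (R = Rz(yaw) Ry(pitch) Rx(roll)).
In Python, from rig import state, viewer, bot gives the robot as it stands.
- The arm moves only by the tool arm_command, never from a script. Its argument "steps" is one flat list of numbers, 4 for each row, row after row: the shift along the tool's x, y, z in mm, then the turn about the tool's z in rad. In form: [x, y, z, spin, x, y, z, spin, ...]. A call has 1 to 12 rows; each row is the pose to reach, as a shift and turn from the pose commanded when the call began, along the tool's axes at that moment; what a row does not reach only later rows make up. A row lasts 1/12 s, in which the tool goes at most 41.7 mm and 7.16 degrees, less where a joint would pass 70% of its speed; a pose out of reach is approached as far as the arm can. A call with a gripper value outside its range is refused whole. "gripper" is the opening, from -1 (shut) to 1 (fully open), so that 0 is half open, set as the call begins (left out, the last holds). The fingers move at their own pace and stop on an object; "force" is the grip in N (left out, the last holds). Time passes only in rows, so rows that repeat a pose let the fingers close. It gives the time, the measured TCP pose, the force and the opening at its end, in the units of the state.
- state(): the state, without advancing time (a new reading comes with each control period).
- viewer.read_camera(name): name is "scene" or "side" or "wrist"; returns (picture, depth): 400x640x3 uint8, red, green, blue; 400x640 float32, mm along the optical axis (not along the pixel's ray), 0 where there is no reading.
- viewer.camera_model(name): a dict with "fx", "fy", "cx", "cy" (pixels), "xyz" and "orientation" of the camera in the world. Camera axes: x right, y down, z forward; pixel columns grow to the right and rows downward; lengths in mm; the calibration is good to about 2 mm. A picture is of the moment at which its call begins: read the wrist's pose just before it. camera_model takes no time and is no camera call; for the wrist camera it gives the pose at the moment of the call.
- bot.hand_in(): hands the job in, once; it reports no verdict.
The state is a dict: "clock": time; "joints": joint angles; "dq": joint speeds; "effort": joint torques, N m; "ee_pos": TCP position; "ee_rot": TCP orientation; "wrist_force": force on the tool from outside, world axes, zero at the start; "torque": the same for the moment, N m; "grip_width": opening from 0.0 (shut) to 1.0 (fully open).
Only numpy, scipy, OpenCV 4.12 (cv2) and the standard library are available. Lean on these libraries where they do the work, as an engineer would, in place of code of your own. Each camera call takes 0.05 s, during which the arm holds its last target.

## Working session

There is one attempt and no reset: what is moved stays moved. The work goes in short steps, Python scripts to look and compute and a tool call to move; the robot and the scene stay as the last step left them, time stands still between calls to the robot, and variables do not carry over. Pictures are saved under pics/ and viewed, and the job is handed in when it is done.

Besides the shell and the picture viewer there is one more tool, called as name(argument=value, ...) on one line, values as JSON. arm_command: Moves the arm, as the interface text tells. Its arguments: {"type":"object","properties":{"steps":{"type":"array"},"gripper":{"type":"number"},"force":{"type":"number"}},"required":["steps"]}

```bash
mkdir -p pics; ls
python3 - <<'E'
from rig import state, viewer, bot
import cv2,json
s=state();print(s, bot.tip_extent)
for n in("scene","side","wrist"):
    p,d=viewer.read_camera(n);cv2.imwrite(f"pics/{n}0.png",p[:,:,::-1]);print(n,viewer.camera_model(n))
    import numpy as np;np.save(f"{n}0.npy",d)
E
```

```text
pics
{'clock': 0.0, 'joints': array([-5.35867062, 33.92407809,  2.7671691 , 92.23665561, -1.9076295 ,
       54.01072986, -1.92932418]), 'dq': array([ 0.0448792 ,  0.01643102, -0.15086343, -0.03010923,  0.0128138 ,
        0.08222032, -0.00413913]), 'effort': array([ 3.78132427e-04, -5.48684978e+01,  1.54672019e+00, -1.98121297e+01,
        9.43630905e-03,  8.90732801e-03, -1.16924070e-05]), 'ee_pos': array([7.24229049e+02, 2.98930548e-02, 2.52159917e+02]), 'ee_rot': array([-1.79874840e+02,  7.18505411e-03,  9.00080256e+01]), 'wrist_force': array([0.17176277, 0.25577403, 0.18050089]), 'torque': array([-0.0051821 ,  0.01086211,  0.00255687]), 'grip_width': 0.9969332167302608} 22.0
scene {'fx': 448.17110189851917, 'fy': 448.17110189851917, 'cx': 327.1911019402314, 'cy': 205.0571818167397, 'xyz': array([1355.21374541, -289.01923184,  828.02553093]), 'orientation': array([-129.93567087,    0.54616244,   70.50802228])}
side {'fx': 514.9102464667544, 'fy': 514.9102464667544, 'cx': 324.70165583357624, 'cy': 199.56705376482043, 'xyz': array([  96.68653409, -885.96476413, 1168.56910792]), 'orientation': array([-137.75269852,   -0.91821238,  -23.01772217])}
wrist {'fx': 284.9693810107689, 'fy': 284.9693810107689, 'cx': 320.3856442405357, 'cy': 198.6873557020015, 'xyz': array([725.23875087,  80.3363686 , 373.58852023]), 'orientation': array([1.61952012e+02, 1.08396079e-01, 2.25714086e-02])}
```

View pics/scene0.png

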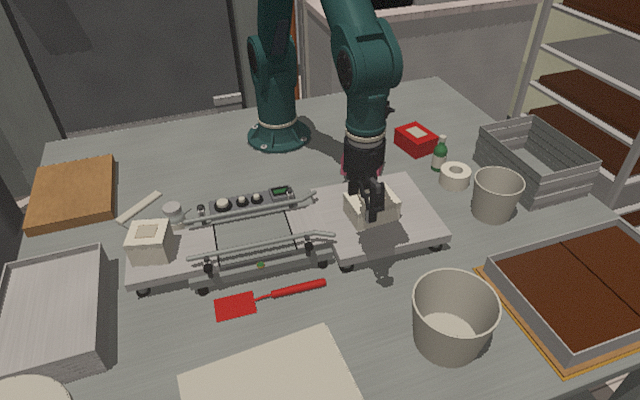

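View pics/side0.png

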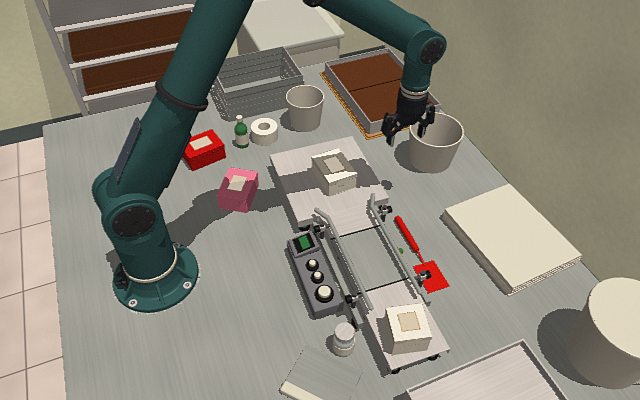

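View pics/wrist0.png

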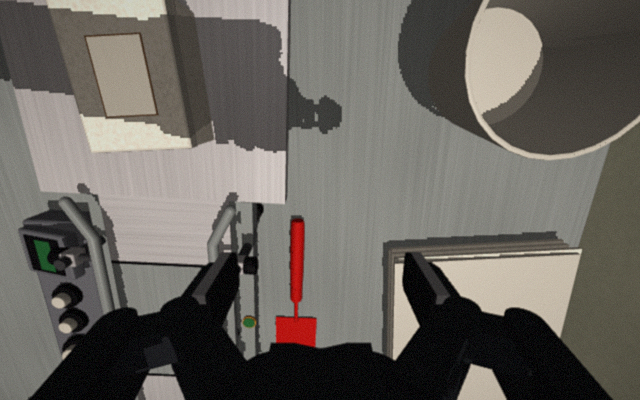

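Candidates in the side view: white carton on the loading plate (332,170); the already weighed white carton on the outfeed plate (407,325); a pink carton (238,188); and a red box (205,150). The description picks out the one at (332,170). Next I'll take close crops.

```bash
cat > h.py <<'E'
import numpy as np, cv2
from scipy.spatial.transform import Rotation as R
def cam(m): return R.from_euler('xyz',m['orientation'],degrees=True).as_matrix(), np.array(m['xyz'])
def ray(m,uv,z):
    Rm,t=cam(m);uv=np.atleast_2d(uv).astype(float)
    d=np.c_[(uv[:,0]-m['cx'])/m['fx'],(uv[:,1]-m['cy'])/m['fy'],np.ones(len(uv))]@Rm.T
    return t+d*((z-t[2])/d[:,2])[:,None]
def cloud(m,D):
    Rm,t=cam(m);v,u=np.mgrid[:D.shape[0],:D.shape[1]]
    P=np.dstack([(u-m['cx'])/m['fx']*D,(v-m['cy'])/m['fy']*D,D])@Rm.T+t
    P[D<=0]=np.nan;return P
def proj(m,P):
    Rm,t=cam(m);c=(np.atleast_2d(P)-t)@Rm
    return np.c_[c[:,0]/c[:,2]*m['fx']+m['cx'],c[:,1]/c[:,2]*m['fy']+m['cy']]
E
python3 - <<'E'
from h import *
from rig import viewer
a=cv2.imread('pics/side0.png');cv2.imwrite('pics/side0c.png',cv2.resize(a[120:380,250:460],None,fx=2.3,fy=2.3,interpolation=cv2.INTER_CUBIC))
m=viewer.camera_model('side');P=cloud(m,np.load('side0.npy'))
z=P[...,2]
# deck points
deck=(abs(z-60)<4)
print(deck.sum(), np.nanmedian(z[deck]))
u=P[deck][:,:2];print(np.percentile(u,[1,50,99],axis=0))
# top of cartons
for zz in(120,130):
    mk=(abs(z-zz)<4).astype(np.uint8);n,l,st,c=cv2.connectedComponentsWithStats(mk)
    for i in range(1,n):
        if st[i,4]>150:
            q=P[l==i];r=cv2.minAreaRect(q[:,:2].astype(np.float32));print(zz,st[i],c[i],r,np.median(q[:,2]))
E
```

```text
18188 59.96649518955269
[[ 178.7870726  -676.79065746]
 [ 545.38716834 -182.98109048]
 [1670.28998474  739.95401203]]
120 [  48    0  124   33 1446] [103.395574    11.12793914] ((52.36737060546875, 1247.7874755859375), (259.2831726074219, 517.21484375), 68.76505279541016) 118.07098977168039
120 [227  76  76  18 164] [265.69512195  84.29268293] ((504.81640625, 553.7445068359375), (268.7433776855469, 18.745798110961914), 0.8238272666931152) 119.70517707434499
120 [311 148  46  36 850] [333.52705882 165.44823529] ((561.9197387695312, 101.57022857666016), (93.73245239257812, 126.64381408691406), 2.420743227005005) 120.28492390839187
130 [545  24  95  70 235] [594.15319149  59.42978723] ((1672.31201171875, 269.6884765625), (22.677715301513672, 489.59393310546875), 0.5605756044387817) 129.95201661007786
130 [ 386  303   46   39 1276] [407.9177116  322.30250784] ((509.889892578125, -435.7285461425781), (89.0080795288086, 87.4307632446289), 75.59270477294922) 130.30508990831822
```

View pics/side0c.png

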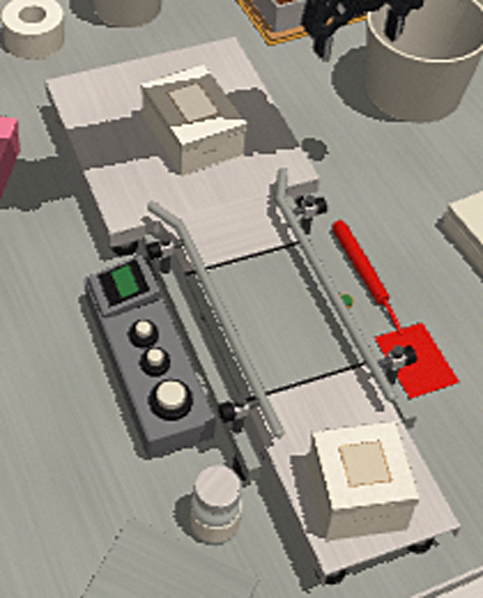

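Run:
```python
from h import *
from rig import viewer
def boxmask(P,lo,hi): return np.all((P>lo)&(P<hi),axis=2)
for n in('side','scene'):
    m=viewer.camera_model(n);P=cloud(m,np.load(n+'0.npy'))
    # rail tops
    mk=boxmask(P,[400,-400,91],[700,0,99]).astype(np.uint8)
    k,l,st,c=cv2.connectedComponentsWithStats(mk,connectivity=8)
    Q=P[mk>0];Q=Q[(Q[:,1]<-90)&(Q[:,1]>-330)]
    # cluster into two by x using rough dir
    med=np.median(Q[:,0]); 
    ang=np.deg2rad(np.linspace(-20,20,401))
    best=max(ang,key=lambda a:np.sum(np.histogram(Q[:,0]*np.cos(a)+Q[:,1]*np.sin(a),bins=np.arange(300,900,3))[0].astype(float)**2))
    w=Q[:,0]*np.cos(best)+Q[:,1]*np.sin(best);h=np.histogram(w,bins=np.arange(300,900,4))
    print(n,np.rad2deg(best),[(h[1][i],h[0][i]) for i in np.argsort(-h[0])[:6]],st[st[:,4]>20].tolist())
    # deck outline
    mk=boxmask(P,[300,-650,57],[800,300,63])
    Q=P[mk]; w=Q[:,0]*np.cos(best)+Q[:,1]*np.sin(best); t=-(-Q[:,0]*np.sin(best)+Q[:,1]*np.cos(best))
    for a,b in((-200,-20),(300,450)):
        s=(t>a)&(t<b); print('deck w',a,b,np.percentile(w[s],[.5,1,3,97,99,99.5]))
    for a in (550,):
        s=abs(w-w.mean())<60; print('t',np.percentile(t[s],[0,.3,1,99,99.7,100]))
    im=cv2.imread(f'pics/{n}0.png')
    # key tops
    mk=boxmask(P,[300,-450,60],[480,-50,70]).astype(np.uint8)
    g=cv2.cvtColor(im,cv2.COLOR_BGR2GRAY); mk&=(g>140).astype(np.uint8)
    k,l,st,c=cv2.connectedComponentsWithStats(mk)
    for i in range(1,k):
        if st[i,4]>15: print('key',st[i].tolist(),c[i].round(1),ray(m,c[i],64).round(1),np.median(P[l==i],axis=0).round(1))
```

```text
side -3.599999999999998 [(np.int64(476), np.int64(116)), (np.int64(604), np.int64(115)), (np.int64(480), np.int64(107)), (np.int64(608), np.int64(104)), (np.int64(612), np.int64(67)), (np.int64(472), np.int64(66))] [[0, 0, 640, 400, 254893], [370, 193, 22, 36, 194], [314, 208, 59, 102, 518], [314, 224, 11, 9, 37], [383, 229, 48, 66, 343]]
deck w -200 -20 [293.95555495 297.48402982 402.24062968 676.37211619 680.32314367
 681.76112264]
deck w 300 450 [381.50940744 384.66048699 410.59348105 619.69217871 621.53375302
 622.10190643]
t [-307.62360699 -301.38404126 -293.80702731  573.68756601  581.44273297
  588.54772143]
key [309, 260, 7, 5, 22] [312. 262.] [[ 388.6 -159.5   64. ]] [ 388.  -161.1   67. ]
key [314, 272, 7, 6, 30] [317.1 274.1] [[ 386.5 -199.4   64. ]] [ 386.3 -201.1   67.1]
key [318, 286, 13, 11, 86] [324.1 291. ] [[ 383.5 -252.5   64. ]] [ 383.  -254.5   67.3]
key [369, 309, 12, 28, 94] [374.  320.4] [[ 461.9 -373.5   64. ]] [ 460.6 -368.6   61.6]
scene -2.6999999999999993 [(np.int64(612), np.int64(187)), (np.int64(608), np.int64(137)), (np.int64(480), np.int64(133)), (np.int64(484), np.int64(111)), (np.int64(476), np.int64(68)), (np.int64(604), np.int64(40))] [[0, 0, 640, 400, 254738], [183, 188, 134, 36, 542], [186, 231, 150, 30, 581], [304, 238, 10, 12, 55], [204, 259, 9, 13, 58]]
deck w -200 -20 [408.42530297 409.87166267 418.95213459 685.3497713  686.99221344
 687.60888872]
deck w 300 450 [409.52658817 417.75754737 470.14656583 617.81986049 619.06442225
 619.83428678]
t [-295.95783541 -292.70827591 -287.4280249   618.24285399  621.938459
  625.45895575]
key [254, 194, 5, 4, 17] [255.9 195.5] [[ 386.9 -160.5   64. ]] [ 391.3 -161.4   67.7]
key [239, 197, 6, 4, 19] [241.3 198.4] [[ 385.5 -200.7   64. ]] [ 389.8 -201.7   66.9]
key [217, 199, 11, 7, 60] [221.6 201.8] [[ 382.  -253.3   64. ]] [ 386.6 -254.    67.3]
```

Run:
```python
from h import *
from rig import viewer
a=np.deg2rad(3.1);ex=np.array([-np.sin(a),-np.cos(a)]);ey=np.array([np.cos(a),-np.sin(a)])
c=np.array([533.8,-201.1])
L=lambda q:np.c_[(np.atleast_2d(q)[:,:2]-c)@ex+300,(np.atleast_2d(q)[:,:2]-c)@ey]
for n in('side','scene'):
    m=viewer.camera_model(n);P=cloud(m,np.load(n+'0.npy'));im=cv2.imread(f'pics/{n}0.png');g=cv2.cvtColor(im,cv2.COLOR_BGR2GRAY).astype(float)
    # seams: sample intensity along x at several y on deck plane
    for y in(-30,-15,0,15,30):
        out=[]
        for lo,hi in((190,225),(375,405)):
            xs=np.arange(lo,hi,.5);W=np.c_[c+(xs-300)[:,None]*ex+y*ey,np.full(len(xs),60.)]
            uv=proj(m,W).astype(np.float32);v=cv2.remap(g.astype(np.float32),uv[:,0].copy(),uv[:,1].copy(),cv2.INTER_LINEAR).ravel()
            b=np.clip(np.median(v)-v-15,0,None);out.append((round((b*xs).sum()/max(b.sum(),1e-6),1),round(b.max())))
        print(n,y,out)
    # rails: height profile across
    for x in(190,230,270,310,350,400,430):
        Q=P.reshape(-1,3);Q=Q[np.isfinite(Q[:,0])];l=L(Q);s=(abs(l[:,0]-x)<6)&(abs(l[:,1])<90)&(Q[:,2]>80)&(Q[:,2]<100)
        y=l[s,1];z=Q[s,2]
        r=[]
        for sg in(1,-1):
            k=(sg*y>40)
            if k.sum()>5: r.append((k.sum(),np.percentile(sg*y[k],[5,50,95]).round(1),z[k].max().round(1)))
        print(x,r)
    # carton top
    Q=P.reshape(-1,3);l=L(Q);idx=(abs(Q[:,2]-120)<2.5)&(abs(l[:,0])<100)&(abs(l[:,1])<80)
    q=l[idx];print('carton',idx.sum(),cv2.minAreaRect(q.astype(np.float32)))
    M=idx.reshape(400,640).astype(np.uint8);cs,_=cv2.findContours(M,cv2.RETR_EXTERNAL,cv2.CHAIN_APPROX_NONE);cc=max(cs,key=cv2.contourArea)
    ap=cv2.approxPolyDP(cc,3,True)[:,0];print(ap.tolist(),L(ray(m,ap,120)).round(1).tolist())
    bx=cv2.boxPoints(cv2.minAreaRect(q.astype(np.float32)));print(bx.round(1).tolist())
```

```text
side -30 [(np.float64(207.9), 100), (np.float64(390.7), 117)]
side -15 [(np.float64(207.0), 126), (np.float64(390.9), 138)]
side 0 [(np.float64(207.8), 119), (np.float64(390.6), 113)]
side 15 [(np.float64(207.9), 92), (np.float64(390.7), 100)]
side 30 [(np.float64(207.5), 135), (np.float64(390.7), 139)]
190 [(np.int64(36), array([59.1, 75.6, 88.4]), np.float64(99.3)), (np.int64(32), array([61.9, 73.5, 89.5]), np.float64(99.8))]
230 [(np.int64(16), array([59.3, 63.3, 67.5]), np.float64(97.8)), (np.int64(16), array([60.3, 66. , 70.4]), np.float64(97.5))]
270 [(np.int64(18), array([58. , 62.6, 66.8]), np.float64(99.6)), (np.int64(20), array([59.8, 65.5, 70.3]), np.float64(99.1))]
310 [(np.int64(20), array([58.8, 62.6, 67.9]), np.float64(98.7)), (np.int64(18), array([61.6, 66.9, 70.1]), np.float64(98.2))]
350 [(np.int64(20), array([58.4, 62.5, 68.6]), np.float64(99.1)), (np.int64(22), array([61.4, 66.4, 70.8]), np.float64(99.4))]
400 [(np.int64(21), array([58.7, 62.8, 68.3]), np.float64(97.0)), (np.int64(21), array([60.6, 68.1, 70.5]), np.float64(99.0))]
430 [(np.int64(22), array([59.3, 
[... 1403 characters left out ...]
.9, 63.6]), np.float64(97.0))]
400 [(np.int64(30), array([65.4, 70.7, 73.9]), np.float64(96.9)), (np.int64(23), array([55.5, 59. , 64.5]), np.float64(97.0))]
430 [(np.int64(29), array([65.2, 70.1, 72.5]), np.float64(97.2)), (np.int64(25), array([56.2, 59.5, 65.7]), np.float64(98.2))]
carton 501 ((-3.9880447387695312, 16.724098205566406), (123.0123062133789, 93.54266357421875), 6.909998416900635)
[[343, 194], [356, 213], [365, 212], [359, 192], [354, 196]] [[60.5, -18.5], [53.2, 60.6], [31.3, 63.5], [19.1, -14.3], [36.5, -2.6]]
[[-70.69999694824219, 55.79999923706055], [-59.400001525878906, -37.099998474121094], [62.70000076293945, -22.299999237060547], [51.400001525878906, 70.5999984741211]]
```

arm_command(steps=[8,-5,0,0.12,17,-10,0,0.24,25,-15,0,0.36,34,-20,0,0.48,42,-25,0,0.6,50,-30,0,0.72,59,-35,0,0.84,67,-40,0,0.96,76,-45,0,1.08,84,-50,0,1.2,92,-55,0,1.32,101,-60,0,1.44], gripper=0.4)

```text
clock: 1.15
ee_pos: [664.4, 101.2, 253.0]
ee_rot: [180.0, 0.0, 7.1]
wrist_force: [0.1, 0.5, 1.0]
grip_width: 0.7
```

arm_command(steps=[0,0,0,0.1,0,0,0,0.185,0,0,0,0.185,0,0,0,0.185,0,0,0,0.185])

```text
clock: 1.57
ee_pos: [664.9, 100.9, 253.1]
ee_rot: [180.0, 0.0, -3.0]
wrist_force: [0.0, 0.6, 0.2]
grip_width: 0.699
```

Run:
```python
from h import *
from rig import state,viewer
s=state();print(s['clock'],s['ee_pos'],s['ee_rot'],s['grip_width'],s['wrist_force'])
m=viewer.camera_model('wrist');p,d=viewer.read_camera('wrist');cv2.imwrite('pics/w1.png',p[:,:,::-1]);np.save('w1.npy',d);np.save('w1m.npy',m,allow_pickle=True)
```

```text
1.5667 [664.90091864 100.87622095 253.12721571] [ 1.79991138e+02  1.81663500e-02 -3.00647911e+00] 0.6988929685172482 [0.01336698 0.58728703 0.23395639]
```

View pics/w1.png

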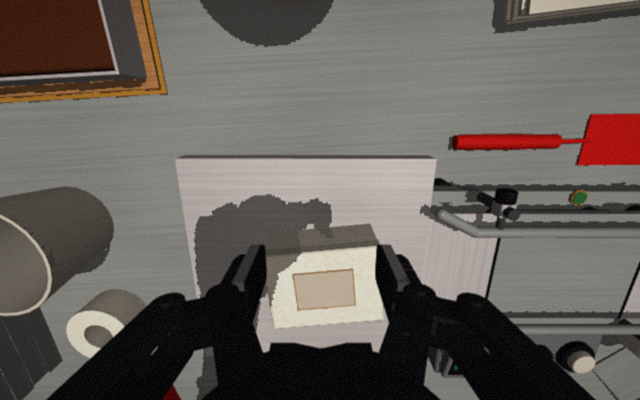

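Run:
```python
from h import *
m=np.load('w1m.npy',allow_pickle=True).item();P=cloud(m,np.load('w1.npy'));im=cv2.imread('pics/w1.png')
a=np.deg2rad(3.1);ex=np.array([-np.sin(a),-np.cos(a)]);ey=np.array([np.cos(a),-np.sin(a)]);c=np.array([535.3,-201.2])
L=lambda q:np.c_[(np.atleast_2d(q)[:,:2]-c)@ex+300,(np.atleast_2d(q)[:,:2]-c)@ey]
cv2.imwrite('pics/w1c.png',cv2.resize(im[200:350,240:640],None,fx=2,fy=2,interpolation=cv2.INTER_CUBIC))
z=P[...,2];l=L(P.reshape(-1,3)).reshape(400,640,2)
# rails: per-column silhouettes in depth z in 82..99
for u in(500,530,560,590,620):
    for lo,hi in((215,255),(305,345)):
        k=[v for v in range(lo,hi) if 82<z[v,u]<99]
        if k: r=L(ray(m,[[u,k[0]-.5],[u,k[-1]+.5]],90));print(u,k[0],k[-1],r.round(1).tolist(),r.mean(0).round(1))
# deck left edge
for u in(200,250,300,350,400):
    k=[v for v in range(140,200) if abs(z[v,u]-60)<3];print('edge',u,k[0],L(ray(m,[u,k[0]-.5],60)).round(1))
for v in(170,185,200):
    k=[u for u in range(165,460) if abs(z[v,u]-60)<3];print('ends',L(ray(m,[[k[0]-.5,v],[k[-1]+.5,v]],60)).round(1).tolist())
idx=(abs(z-120)<2.5)&(abs(l[...,0])<100)&(abs(l[...,1])<80);print(cv2.minAreaRect(l[idx].astype(np.float32)),np.median(z[idx]))
g=cv2.cvtColor(im,cv2.COLOR_BGR2GRAY).astype(np.float32)
for lo,hi in((190,225),(375,405)):
  for y in(-20,0,20):
    xs=np.arange(lo,hi,.5);W=np.c_[c+(xs-300)[:,None]*ex+y*ey,np.full(len(xs),60.)];uv=proj(m,W).astype(np.float32)
    v=cv2.remap(g,uv[:,:1].copy(),uv[:,1:].copy(),cv2.INTER_LINEAR).ravel();b=np.clip(np.median(v)-v-15,0,None);print('seam',y,(b*xs).sum()/max(b.sum(),1e-6),b.max(),uv[0])
# tub & others rough from side cloud
from rig import viewer
ms=viewer.camera_model('side');Q=cloud(ms,np.load('side0.npy')).reshape(-1,3);k=(Q[:,2]>105)&(Q[:,2]<122)&(Q[:,1]>170)&(Q[:,1]<500)&(Q[:,0]>350)&(Q[:,0]<950);print(np.percentile(Q[k],[1,50,99],axis=0) if k.any() else 0)
```

```text
500 215 237 [[182.5, 83.0], [187.9, 55.9]] [185.2  69.5]
530 227 237 [[217.8, 69.1], [220.8, 56.0]] [219.3  62.6]
530 324 333 [[247.5, -59.9], [251.0, -75.1]] [249.3 -67.5]
560 227 237 [[250.3, 69.2], [253.8, 56.1]] [252.   62.6]
560 324 333 [[284.2, -59.8], [288.3, -75.0]] [286.2 -67.4]
590 227 237 [[282.8, 69.3], [286.7, 56.1]] [284.8  62.7]
590 324 333 [[321.0, -59.7], [325.5, -75.0]] [323.2 -67.3]
620 227 237 [[315.3, 69.3], [319.6, 56.2]] [317.5  62.8]
620 324 332 [[357.7, -59.6], [362.2, -73.3]] [360.  -66.5]
edge 200 158 [[-143.   138.3]]
edge 250 158 [[-87.6 138.4]]
edge 300 158 [[-32.2 138.5]]
edge 350 158 [[ 23.2 138.7]]
edge 400 158 [[ 78.6 138.8]]
ends [[-171.2, 124.2], [118.6, 124.7]]
ends [[-171.6, 106.7], [118.6, 107.3]]
ends [[-170.9, 88.7], [119.6, 89.2]]
((-5.198932647705078, 10.604557037353516), (121.02033233642578, 92.7612075805664), 5.97581148147583) 120.69590730267788
seam -20 207.6099162791804 93.72266 [475.92142 281.0429 ]
seam 0 207.44255372497219 99.25586 [478.64398 267.371  ]
seam 20 207.50585409578912 91.36182 [481.46246 253.21764]
seam -20 397.988657882705 111.37207 [620.2584  281.30228]
seam 0 398.186052848441 24.02295 [625.4772 267.6381]
seam 20 0.0 0.0 [630.8797  253.49286]
[[361.00745779 174.00519765 105.21302577]
 [597.60455746 415.42154499 112.01629765]
 [924.293402   498.26970693 120.8051811 ]]
```

View pics/w1c.png

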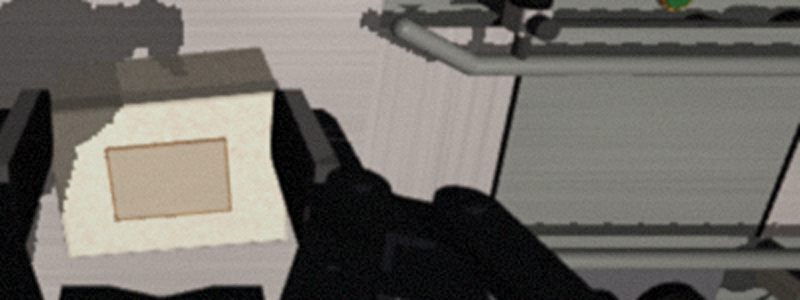

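arm_command(steps=[0,0,20,0,0,0,40,0,0,0,60,0,0,0,80,0,0,0,100,0,0,0,120,0,0,0,140,0,0,0,156,0,-8,0,156,0,-16,0,156,0,-24,0,156,0,-28,0,156,0])

```text
clock: 2.62
ee_pos: [635.9, 102.5, 98.5]
ee_rot: [-180.0, -0.0, -3.1]
wrist_force: [-0.3, 0.1, -0.4]
grip_width: 0.698
```

arm_command(steps=[-3,0,0,0,-6,0,0,0,-9,0,0,0,-12,0,0,0,-15,0,0,0,-18,0,0,0,-21,0,0,0,-24,0,0,0,-27,0,0,0,-27,0,0,0])

```text
clock: 3.45
ee_pos: [609.7, 103.8, 97.4]
ee_rot: [180.0, 0.0, -3.1]
wrist_force: [2.2, -0.8, -0.7]
grip_width: 0.699
```

```bash
cat >> h.py <<'E'
a=np.deg2rad(3.1);ex=np.array([-np.sin(a),-np.cos(a)]);ey=np.array([np.cos(a),-np.sin(a)]);c=np.array([533.8,-201.1])
L=lambda q:np.c_[(np.atleast_2d(q)[:,:2]-c)@ex+300,(np.atleast_2d(q)[:,:2]-c)@ey]
def look(tag,names=('side','scene'),xr=(-100,420)):
    from rig import state,viewer
    s=state();print('tcp',s['clock'],s['ee_pos'].round(1),'lane',L(s['ee_pos']).round(1),s['ee_rot'].round(1),s['wrist_force'].round(1))
    for n in names:
        m=viewer.camera_model(n);p,d=viewer.read_camera(n);cv2.imwrite(f'pics/{n}_{tag}.png',p[:,:,::-1]);P=cloud(m,d);np.save(f'{n}_{tag}.npy',P)
        z=P[...,2];l=L(P.reshape(-1,3)).reshape(400,640,2)
        g=p.min(axis=2)>45
        i=(abs(z-120)<2.5)&(l[...,0]>xr[0])&(l[...,0]<xr[1])&(abs(l[...,1])<80)&g
        k,lab,st,_=cv2.connectedComponentsWithStats(i.astype(np.uint8))
        b=1+np.argmax(st[1:,4]);print(n,st[b].tolist(),cv2.minAreaRect(l[lab==b].astype(np.float32)),'deck-rail mid:',end=' ')
        r=[]
        for sg in(1,-1):
            q=(abs(l[...,0]-300)<130)&(sg*l[...,1]>50)&(sg*l[...,1]<76)&(z>82)&(z<99);r.append(np.median(l[...,1][q]) if q.sum()>10 else np.nan)
        print(r)
E
python3 -c "
from h import *
look('a',('side','scene','wrist'))"
```

```text
tcp 3.45 [609.7 103.8  97.4] lane [[-8.6 59.3]] [180.    0.   -3.1] [ 2.2 -0.8 -0.7]
side [309, 149, 44, 34, 660] ((-4.959575653076172, 2.5010223388671875), (126.603515625, 92.69845581054688), 1.119733452796936) deck-rail mid: [np.float64(62.846440912518595), np.float64(-67.0181512990168)]
scene [343, 185, 23, 26, 178] ((26.66607666015625, 4.999713897705078), (94.2739486694336, 58.52128601074219), 86.90591430664062) deck-rail mid: [np.float64(70.65291629191137), np.float64(-59.23387232334585)]
wrist [255, 325, 132, 27, 2283] ((-9.634408950805664, 43.24563217163086), (56.842529296875, 13.0382661819458), 0.2915111780166626) deck-rail mid: [nan, nan]
```

arm_command(steps=[-1.5,0,0,0,-3,0,0,0,-3,0,0,0,-3,0,0,0,20,0,0,0,45,0,-40,0,45,0,-80,0,30,0,-110,0,30,0,-110,0,30,0,-110,0])

```text
clock: 4.43
ee_pos: [639.4, 102.9, 209.0]
ee_rot: [-179.9, -0.0, -3.1]
wrist_force: [-0.4, -0.3, -0.8]
grip_width: 0.699
```

```bash
python3 -c "
from h import *
look('b',('side','scene','wrist'))"
```

```text
tcp 4.4333 [639.4 102.9 209. ] lane [[-9.3 89. ]] [-179.9   -0.    -3.1] [-0.4 -0.3 -0.8]
side [310, 149, 42, 34, 655] ((-6.1033172607421875, -0.17041778564453125), (92.61263275146484, 124.75653839111328), 89.65303039550781) deck-rail mid: [np.float64(62.74241208139968), np.float64(-67.02833377910311)]
scene [343, 180, 57, 31, 922] ((-6.4731597900390625, 3.08026123046875), (122.19319152832031, 94.63053894042969), 0.45379018783569336) deck-rail mid: [np.float64(70.55776594114586), np.float64(-59.12591302404309)]
wrist [256, 260, 133, 88, 10065] ((-8.741779327392578, 0.25885009765625), (91.96286010742188, 117.87642669677734), 89.86894989013672) deck-rail mid: [np.float64(67.07611856766603), np.float64(-61.129368248308324)]
```

View pics/wrist_b.png

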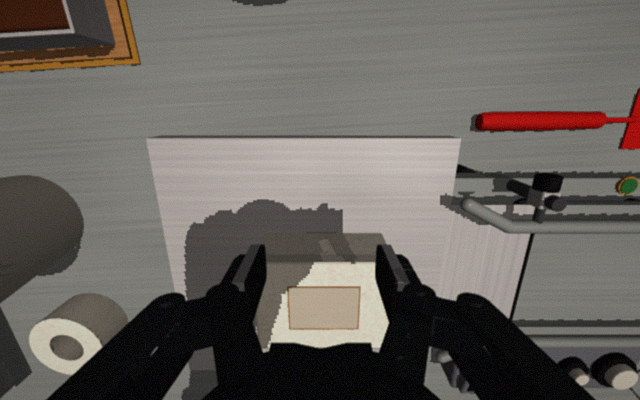

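Run:
```python
from h import *
for n in('side','scene','wrist'):
    P=np.load(f'{n}_b.npy').reshape(-1,3);l=L(P)
    k=(P[:,2]>66)&(P[:,2]<135)&(l[:,0]<-72)&(l[:,0]>-300)&(abs(l[:,1])<110)
    print(n,k.sum(),np.percentile(l[k],[0,10,50,90,100],axis=0).round(0).tolist() if k.any() else '')
```

```text
side 199 [[-300.0, -106.0], [-299.0, 8.0], [-294.0, 34.0], [-261.0, 62.0], [-72.0, 101.0]]
scene 210 [[-300.0, 9.0], [-299.0, 25.0], [-295.0, 50.0], [-291.0, 68.0], [-288.0, 77.0]]
wrist 2199 [[-300.0, 6.0], [-299.0, 17.0], [-295.0, 38.0], [-292.0, 58.0], [-289.0, 68.0]]
```

arm_command(steps=[-8,-9,0,-0.12,-16,-18,0,-0.24,-24,-27,0,-0.36,-32,-36,0,-0.48,-40,-45,0,-0.6,-48,-54,0,-0.72,-56,-63,0,-0.84,-64,-72,0,-0.96,-72,-81,0,-1.08,-80,-90,0,-1.2,-86,-99,0,-1.32,-89,-101,0,-1.44], gripper=0)

```text
clock: 5.58
ee_pos: [554.2, 210.0, 205.3]
ee_rot: [-179.7, 0.1, 79.9]
wrist_force: [0.5, -0.3, -0.2]
grip_width: 0.496
```

arm_command(steps=[0,0,0,-0.1,0,0,0,-0.131,0,0,0,-0.131,0,0,0,-0.131])

```text
clock: 5.92
ee_pos: [556.2, 207.5, 206.3]
ee_rot: [-179.9, 0.1, 86.8]
wrist_force: [0.3, 0.3, -0.1]
grip_width: 0.5
```

```bash
python3 -c "
from h import *
look('c',('wrist',))"
```

```text
tcp 5.9167 [556.2 207.5 206.3] lane [[-109.2    0.3]] [-1.799e+02  1.000e-01  8.680e+01] [ 0.3  0.3 -0.1]
wrist [269, 259, 102, 89, 7380] ((-23.62554931640625, -0.20013427734375), (90.88843536376953, 90.76963806152344), 0.341844379901886) deck-rail mid: [nan, nan]
```

View pics/wrist_c.png

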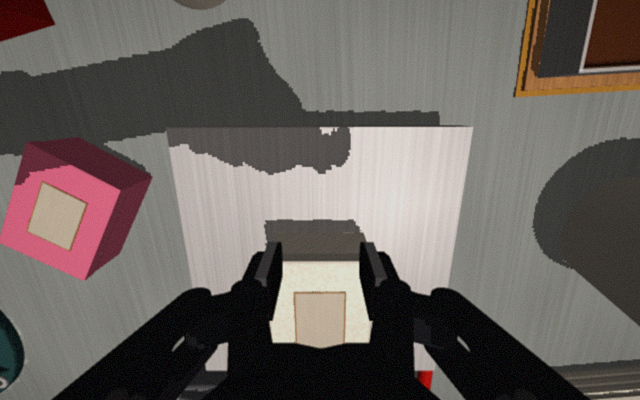

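arm_command(steps=[0,0,20,0,0,0,40,0,0,0,60,0,0,0,80,0,0,0,100,0,0,0,109,0,-8,0,109,0,-16,0,109,0,-24,0,109,0,-26,0,109,0])

```text
clock: 6.8
ee_pos: [556.0, 179.2, 99.4]
ee_rot: [179.9, 0.1, 86.7]
wrist_force: [-0.1, -0.6, 0.2]
grip_width: 0.505
```

arm_command(steps=[-2,0,0,0,-4,0,0,0,-6,0,0,0,-9,0,0,0,-13,0,0,0,-18,0,0,0,-23,0,0,0,-28,0,0,0,-33,0,0,0,-38,0,0,0,-43,0,0,0,-48,0,0,0])

```text
clock: 7.8
ee_pos: [552.7, 133.7, 98.4]
ee_rot: [180.0, -0.0, 86.9]
wrist_force: [-0.7, 5.1, 2.6]
grip_width: 0.498
```

```bash
python3 -c "
from h import *
look('d',('side','scene'))"
```

```text
tcp 7.8 [552.7 133.7  98.4] lane [[-35.4   0.8]] [180.   -0.   86.9] [-0.7  5.1  2.6]
side [313, 157, 44, 38, 658] ((35.01634979248047, -0.8405227661132812), (91.91378021240234, 132.51600646972656), 89.91090393066406) deck-rail mid: [np.float64(62.96120295823401), np.float64(-66.8437143318816)]
scene [327, 183, 57, 32, 1046] ((37.60026931762695, 2.8576087951660156), (95.31012725830078, 122.16857147216797), 89.96603393554688) deck-rail mid: [np.float64(70.56043421894584), np.float64(-59.409298399150245)]
```

arm_command(steps=[-5,0,0,0,-10,0,0,0,-15,0,0,0,-20,0,0,0,-25,0,0,0,-30,0,0,0,-35,0,0,0,-40,0,0,0,-45,0,0,0,-50,0,0,0,-55,0,0,0,-60,0,0,0])

```text
clock: 8.9
ee_pos: [549.2, 73.6, 98.2]
ee_rot: [-180.0, 0.0, 86.9]
wrist_force: [0.9, 4.6, 1.3]
grip_width: 0.5
```

```bash
python3 -c "
from h import *
look('e',('side','scene'))"
```

```text
tcp 8.9 [549.2  73.6  98.2] lane [[24.8  0.6]] [-180.     0.    86.9] [0.9 4.6 1.3]
side [321, 172, 44, 38, 730] ((98.89824676513672, -0.27608489990234375), (92.28324890136719, 126.99736785888672), 89.28703308105469) deck-rail mid: [np.float64(62.85822560818814), np.float64(-66.88298527552459)]
scene [304, 187, 56, 33, 1088] ((97.95732879638672, 2.4875450134277344), (121.50544738769531, 94.98784637451172), 0.31822943687438965) deck-rail mid: [np.float64(70.48346456714854), np.float64(-59.240659717032955)]
```

View pics/side_e.png

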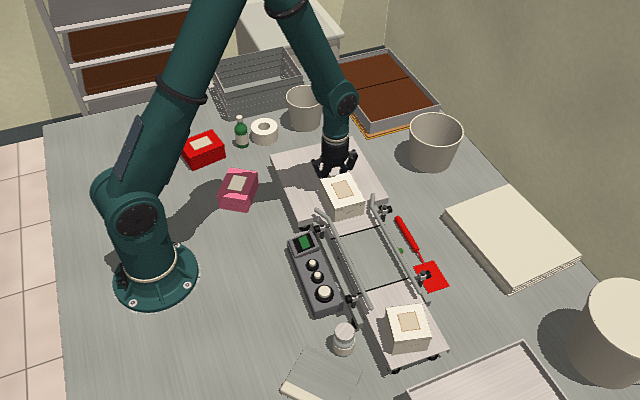

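arm_command(steps=[-5,0,0,0,-10,0,0,0,-15,0,0,0,-20,0,0,0,-25,0,0,0,-30,0,0,0,-35,0,0,0,-40,0,0,0,-45,0,0,0,-50,0,0,0,-55,0,0,0,-60,0,0,0])

```text
clock: 10.0
ee_pos: [546.0, 13.7, 98.3]
ee_rot: [-180.0, 0.0, 86.9]
wrist_force: [0.7, 3.1, 0.2]
grip_width: 0.5
```

```bash
python3 -c "
from h import *
look('f',('side','scene'))"
```

```text
tcp 10.0 [546.   13.7  98.3] lane [[84.8  0.6]] [-180.     0.    86.9] [0.7 3.1 0.2]
side [327, 186, 47, 39, 814] ((157.50704956054688, -1.3993797302246094), (92.2496109008789, 122.43311309814453), 89.97474670410156) deck-rail mid: [np.float64(62.805846665758594), np.float64(-66.84775604026744)]
scene [281, 192, 56, 32, 1130] ((156.07766723632812, 2.310199737548828), (124.79859161376953, 94.87983703613281), 0.4943150281906128) deck-rail mid: [np.float64(70.48826117934837), np.float64(-59.17625529379842)]
```

arm_command(steps=[-5,0,0,0,-10,0,0,0,-15,0,0,0,-20,0,0,0,-25,0,0,0,-30,0,0,0,-35,0,0,0,-40,0,0,0,-45,0,0,0,-50,0,0,0,-55,0,0,0,-60,0,0,0])

```text
clock: 11.1
ee_pos: [542.8, -46.1, 98.3]
ee_rot: [-180.0, 0.0, 86.9]
wrist_force: [0.0, 3.2, 0.7]
grip_width: 0.506
```

```bash
python3 -c "
from h import *
look('g',('side','scene'))"
```

```text
tcp 11.1 [542.8 -46.1  98.3] lane [[144.7   0.6]] [-180.     0.    86.9] [0.  3.2 0.7]
side [335, 201, 48, 42, 908] ((217.35972595214844, -0.4684791564941406), (125.44400787353516, 92.42674255371094), 0.2627529799938202) deck-rail mid: [np.float64(62.779450331555836), np.float64(-67.10919362707136)]
scene [257, 196, 56, 33, 1148] ((218.0983428955078, 2.602752685546875), (120.563232421875, 94.08972930908203), 0.46339619159698486) deck-rail mid: [np.float64(70.36256781242301), np.float64(-59.15781193934859)]
```

View pics/scene_g.png

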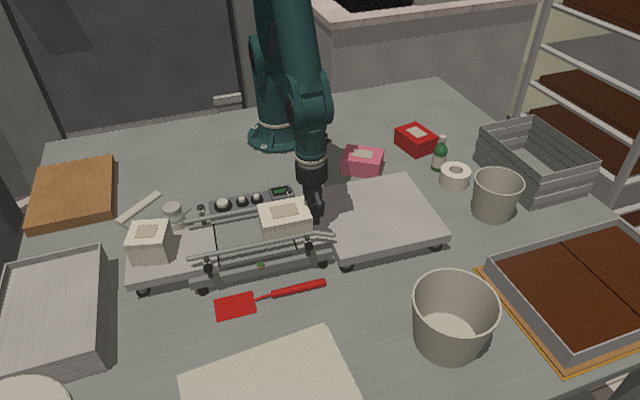

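arm_command(steps=[-5,0,0,0,-10,0,0,0,-15,0,0,0,-20,0,0,0,-25,0,0,0,-30,0,0,0,-36,0,0,0,-42,0,0,0,-48,0,0,0,-54,0,0,0,-60,0,0,0,-65,0,0,0])

```text
clock: 12.2
ee_pos: [539.3, -111.4, 98.3]
ee_rot: [-180.0, 0.0, 86.9]
wrist_force: [0.5, 3.1, 1.5]
grip_width: 0.502
```

arm_command(steps=[-3,0,0,0,-6,0,0,0,-9,0,0,0,-11,0,0,0,-11,0,0,0,-11,0,0,0])

```text
clock: 12.7
ee_pos: [538.8, -122.2, 98.3]
ee_rot: [180.0, 0.0, 86.9]
wrist_force: [0.6, 1.1, 1.0]
grip_width: 0.5
```

```bash
cat > seam.py <<'E'
from h import *
import sys
# signed gaps carton<->seams along the lane at deck level, ray-cast, per view
E
python3 -c "
from h import *
look('h',('side','scene'))"
```

```text
tcp 12.7 [ 538.8 -122.2   98.3] lane [[220.9   0.7]] [180.    0.   86.9] [0.6 1.1 1. ]
side [345, 221, 51, 44, 992] ((292.77203369140625, -0.03667449951171875), (92.19434356689453, 124.23167419433594), 89.88117218017578) deck-rail mid: [np.float64(62.63065546036143), np.float64(-66.9562968398412)]
scene [226, 202, 57, 33, 1199] ((292.449951171875, 2.6317596435546875), (120.72611999511719, 95.62845611572266), 0.5204082131385803) deck-rail mid: [np.float64(70.61606515543889), np.float64(-59.23969370187608)]
```

Centre at about 292.5, and the target is 299.5, so I push 7 mm more. Then I back off and lift clear.

arm_command(steps=[-2,0,0,0,-4,0,0,0,-6,0,0,0,-7,0,0,0,-7,0,0,0,-7,0,0,0,5,0,0,0,20,0,0,0,35,0,0,0,50,0,0,0,50,0,-20,0,50,0,-50,0])

```text
clock: 13.8
ee_pos: [539.2, -70.2, 146.3]
ee_rot: [-179.6, 0.0, 87.0]
wrist_force: [0.1, 0.7, 0.2]
grip_width: 0.499
```

arm_command(steps=[0,0,-30,0,0,0,-60,0,0,0,-90,0,0,0,-100,0,0,0,-100,0,0,0,-100,0], gripper=-1)

```text
clock: 14.3
ee_pos: [541.1, -71.8, 248.0]
ee_rot: [-180.0, 0.0, 86.9]
wrist_force: [0.0, -0.6, -0.7]
grip_width: 0.0
```

```bash
python3 -c "
from h import *
look('i',('side','scene','wrist'))"
```

```text
tcp 14.3 [541.1 -71.8 248. ] lane [[170.5   0.3]] [-180.     0.    86.9] [ 0.  -0.6 -0.7]
side [348, 223, 49, 45, 999] ((300.53564453125, -0.36580657958984375), (124.47198486328125, 93.2689208984375), 0.9485491514205933) deck-rail mid: [np.float64(62.794264364522846), np.float64(-67.13237491030156)]
scene [224, 202, 56, 35, 1219] ((299.16265869140625, 2.872783660888672), (120.55596923828125, 94.4568862915039), 0.1499001830816269) deck-rail mid: [np.float64(70.49061370248019), np.float64(-59.710105646572465)]
wrist [275, 262, 18, 28, 368] ((252.83518981933594, -37.266075134277344), (31.103757858276367, 17.275917053222656), 0.05009441450238228) deck-rail mid: [np.float64(63.2148131338255), np.float64(-64.27841616755936)]
```

View pics/wrist_i.png

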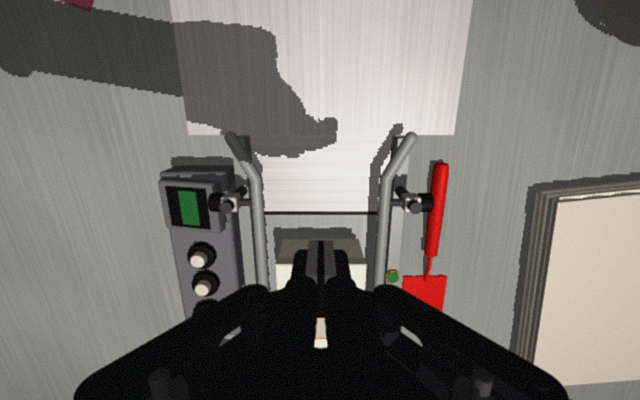

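Run:
```python
from h import *
for n in('side','scene','wrist'):
    P=np.load(f'{n}_i.npy').reshape(-1,3);l=L(P)
    for lo,hi in((72,90),(90,115),(115,150)):
        k=(P[:,2]>lo)&(P[:,2]<hi)&(abs(l[:,0]-360)<60)&(l[:,1]<-76)&(l[:,1]>-230)
        print(n,lo,k.sum(),np.percentile(l[k],[0,5,50,95,100],axis=0).round(0).tolist() if k.any() else '')
```

```text
side 72 13 [[308.0, -155.0], [337.0, -152.0], [411.0, -113.0], [419.0, -91.0], [420.0, -89.0]]
side 90 80 [[406.0, -114.0], [408.0, -113.0], [416.0, -97.0], [419.0, -80.0], [420.0, -77.0]]
side 115 0 
scene 72 5 [[408.0, -86.0], [408.0, -86.0], [409.0, -82.0], [418.0, -80.0], [420.0, -80.0]]
scene 90 62 [[405.0, -112.0], [406.0, -107.0], [412.0, -86.0], [419.0, -78.0], [419.0, -76.0]]
scene 115 0 
wrist 72 0 
wrist 90 0 
wrist 115 0
```

arm_command(steps=[-16,-12,0,0,-32,-25,0,0,-48,-37,0,0,-64,-50,0,0,-80,-62,0,0,-96,-75,0,0,-112,-87,0,0,-128,-100,0,0,-144,-112,0,0,-160,-124,0,0,-176,-137,0,0,-189.5,-148,0,0])

```text
clock: 15.45
ee_pos: [381.5, -253.4, 246.8]
ee_rot: [-179.8, -0.1, 86.9]
wrist_force: [0.2, 0.5, -0.4]
grip_width: 0.0
```

```bash
python3 -c "
from h import *
look('j',('side','wrist'))"
```

```text
tcp 15.45 [ 381.5 -253.4  246.8] lane [[ 360.5 -149.2]] [-1.798e+02 -1.000e-01  8.690e+01] [ 0.2  0.5 -0.4]
side [348, 223, 49, 45, 998] ((299.873779296875, -0.6788864135742188), (122.7819595336914, 92.48948669433594), 0.9130562543869019) deck-rail mid: [np.float64(62.77984551049876), np.float64(-66.79068520896067)]
wrist [437, 44, 137, 150, 16214] ((298.7965393066406, -0.6651153564453125), (121.49314880371094, 92.39458465576172), 0.2628978192806244) deck-rail mid: [np.float64(63.10134276809177), np.float64(-67.36194324851262)]
```

View pics/wrist_j.png

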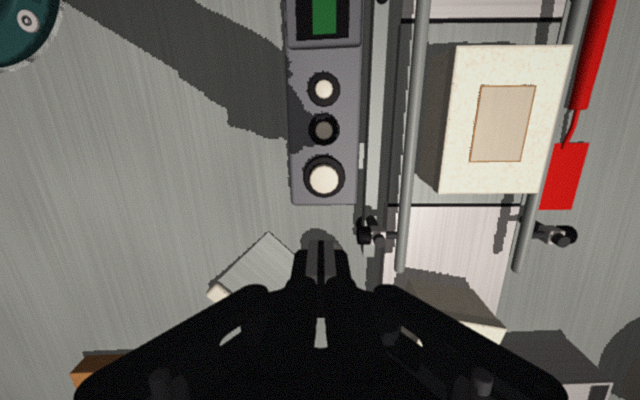

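View pics/side_j.png

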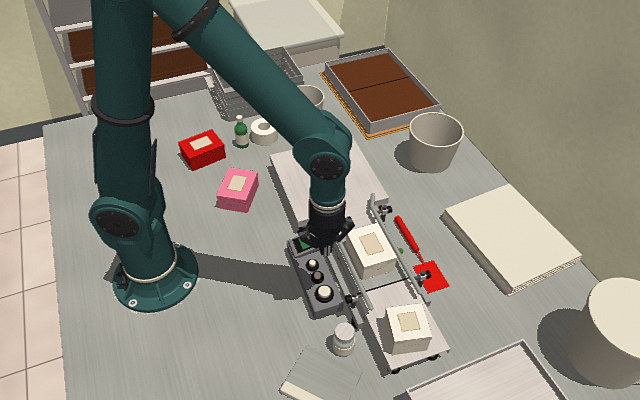

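Run:
```python
from h import *
from rig import viewer
m=viewer.camera_model('wrist');im=cv2.imread('pics/wrist_j.png');g=cv2.cvtColor(im,cv2.COLOR_BGR2GRAY)
k=np.zeros_like(g);k[155:205,300:348]=(g[155:205,300:348]>140);n,l,st,c2=cv2.connectedComponentsWithStats(k);i=1+np.argmax(st[1:,4])
print(st[i],c2[i],ray(m,c2[i],64),L(ray(m,c2[i],64)),np.load('wrist_j.npy')[int(c2[i][1]),int(c2[i][0])])
P=np.load('side_j.npy');print(P[335:342,345])
```

```text
[310 166  28  27 603] [323.77114428 179.21393035] [[ 383.99340136 -250.81796968   64.        ]] [[ 357.74657894 -146.89869341]] [ 381.47301665 -250.7641516    69.0501848 ]
[[ 376.57676156 -390.88603899   84.40968223]
 [ 376.05373929 -392.25042212   82.40126898]
 [ 375.17738052 -394.23906123   81.7682782 ]
 [ 373.5976919  -397.46769775   83.89707311]
 [ 372.59673244 -399.67333515   83.7779475 ]
 [ 372.12301017 -400.94940536   81.58876055]
 [ 371.62955273 -402.26072742   79.47286188]]
```

arm_command(steps=[1,1,20,0,1,1,40,0,1,1,60,0,1,1,80,0,1,1,100,0,1,1,120,0,1,1,135,0,1,1,148,0,1,1,148,0,1,1,148,0])

```text
clock: 16.38
ee_pos: [384.5, -250.7, 99.2]
ee_rot: [-179.9, -0.1, 87.0]
wrist_force: [0.1, 0.3, -0.1]
grip_width: 0.0
```

arm_command(steps=[0,0,3,0,0,0,6,0,0,0,9,0,0,0,12,0,0,0,14,0,0,0,14,0,0,0,14,0])

```text
clock: 16.97
ee_pos: [385.0, -252.0, 86.6]
ee_rot: [179.9, 0.0, 86.9]
wrist_force: [0.5, -0.7, 3.8]
grip_width: -0.002
```

arm_command(steps=[0,0,1,0,0,0,2,0,0,0,3,0,0,0,3,0,0,0,3,0])

```text
clock: 17.38
ee_pos: [385.0, -252.0, 84.0]
ee_rot: [179.9, 0.0, 86.9]
wrist_force: [-0.7, 0.5, 11.0]
grip_width: 0.004
```

arm_command(steps=[0,0,1,0,0,0,1,0,0,0,1,0])

```text
clock: 17.63
ee_pos: [385.1, -252.0, 83.8]
ee_rot: [179.9, 0.0, 86.9]
wrist_force: [-1.5, 1.3, 21.8]
grip_width: 0.002
```

Force doubled to 22 N while the tip moved only 0.2 mm, so the key is on its stop. Releasing.

arm_command(steps=[0,0,-5,0,0,0,-15,0,0,0,-35,0,0,0,-60,0,0,0,-90,0,0,0,-120,0,0,0,-150,0,40,0,-160,0,80,0,-160,0,80,0,-160,0,80,0,-160,0])

```text
clock: 18.55
ee_pos: [388.2, -169.8, 242.5]
ee_rot: [-179.9, -0.0, 87.2]
wrist_force: [0.5, -1.0, -0.0]
grip_width: -0.001
```

Run:
```python
from h import *
look('k',('side','scene','wrist'))
P=np.load('wrist_k.npy');l=L(P.reshape(-1,3)).reshape(400,640,2)
for x in(360,308,268):
    q=np.hypot(l[...,0]-x,l[...,1]+148)<6;print(x,q.sum(),np.nanmedian(P[...,2][q]))
P=np.load('wrist_j.npy');l=L(P.reshape(-1,3)).reshape(400,640,2)
for x in(360,308,268):
    q=np.hypot(l[...,0]-x,l[...,1]+148)<6;print('before',x,q.sum(),np.nanmedian(P[...,2][q]))
```

```text
tcp 18.55 [ 388.2 -169.8  242.5] lane [[ 276.6 -147.1]] [-179.9   -0.    87.2] [ 0.5 -1.  -0. ]
side [346, 223, 51, 45, 1031] ((300.1419982910156, -0.6700210571289062), (91.93177032470703, 123.4070816040039), 89.79833221435547) deck-rail mid: [np.float64(62.901207405102035), np.float64(-67.07568706460255)]
scene [224, 202, 56, 34, 1220] ((299.0369567871094, 3.3408279418945312), (94.84967803955078, 121.25186157226562), 89.61628723144531) deck-rail mid: [np.float64(70.61758057806466), np.float64(-59.413990134166916)]
wrist [422, 154, 122, 123, 12211] ((298.3864440917969, -0.6046485900878906), (121.4032211303711, 92.03990936279297), 0.1298241764307022) deck-rail mid: [np.float64(62.558975305784664), np.float64(-67.28477403919055)]
360 0 nan
308 85 68.51508486510096
268 3960 295.6569610798867
before 360 455 263.1072029338973
before 308 110 68.5028271734582
before 268 128 68.48440480909966
  return np.nanmean(a, axis, out=out, keepdims=keepdims)
```

View pics/side_k.png

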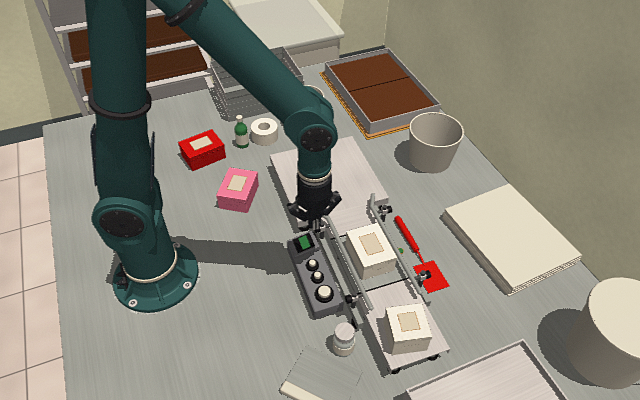

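View pics/wrist_k.png

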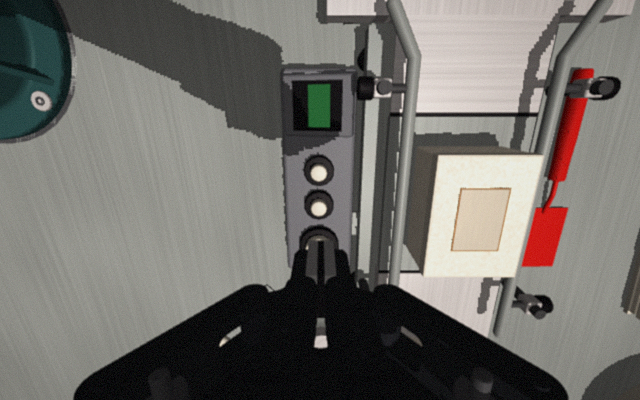

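Run:
```python
from h import *
for t in('i','k'):
  P=np.load(f'side_{t}.npy');print(np.median(P[289:294,322:327,2]),P[312:0,0].size)
from rig import bot,state
print(state()['wrist_force'],bot.hand_in())
```

```text
68.30934330317291 0
68.60536211087924 0
the job is handed in; nothing more can be done
[-0.69843288 -0.32247515  0.48432322] None
```

I centred the carton on the weigh plate, took the gripper off it, then pressed and released the print key, and handed the job in at about 18.7 s.

- **Carton:** I squared it up with a push on its left side. I then pushed it from behind with two fingers and kept it near the middle of the lane all the way. It was never lifted or tipped.
- **Final position:** the cameras put its centre within about 2 mm of the plate's middle along the lane and within about 3 mm of the rails' midline. It is turned less than 0.5°. That leaves about 11 mm or more to each rail, and no view during the push showed it near one.
- **Print key:** it bottomed out. The force rose from 11 to 22 N while the tip moved only 0.2 mm. After release its height was back to 68.6 mm, against 68.3 mm before the press.
- **Other objects:** no other object looked moved in the last pictures, and the arm stood clear of everything.

**Disagreements:** the side and scene cameras differ by about 4 mm sideways, in opposite directions relative to the rails, so I averaged them. The key's top read about 68 mm high, not the stated 64 mm, and contact came about 4 mm early, so I judged the press by force. I did not measure the two small keys' travel directly. The gripper stayed over the print key only, and the tare key's height read the same before and after. The zero key was hidden behind the gripper in that last height check.

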